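# Cure the fresh mosaic medallion with the hand lamp

## Robot

A 6-joint arm with a two-finger parallel gripper is mounted at the origin on the work surface. World frame = base frame: x ahead of the robot, y to its left, z up, the work surface at z = 0. Lengths are in m, angles in rad, forces in N, time in s.
With the tool pointing down it reaches from about 0.275 to 0.825 m from the base axis. Payload 4.9 kg.
Tool frame: the origin (TCP) lies at the very end of the fingers, on their centre line; the grasp point (between the pads) lies manip.tcp_to_grasp behind it (manip.tcp_to_grasp is the distance from the TCP to the grasp point, in m); x points along the fingers, z is the direction in which the jaws open and shut, and the axes are right-handed (so a half turn about x gives the same grasp; the last joint's range is limited). The gripper opens to 85 mm and grips with 20 to 120 N. Pads are 22 mm wide; open, the fingers measure 114 mm over their backs; the gripper's body (76 mm by 85 mm) begins 54 mm behind the grasp point. The pads swing forward as they close: fully open they stand 13 mm farther back than shut.
Start: joints at [1.192, 0.326, -0.193, 1.052, 0, 1.437], TCP at [0.133, 0.534, 0.231] pointing down, gripper open.
Joint ranges: [-2.65, 2.65], [-0.97, 1.79], [-1.3, 1.35], [-1.93, 2.1], [-1.47, 1.37], [-3.14, 3.14]. Speed limits (rad/s): [2.57, 2.57, 3.14, 3.14, 3.14, 3.14].

## Interface

Orientations are given as [roll, pitch, yaw] about the fixed x, y, z axes, in that order (R = Rz(yaw) Ry(pitch) Rx(roll)).
In Python, from workcell import manip gives the robot as it stands.
- The arm moves only by the tool servo_tool, never from a script. Its argument "increments" is a list of rows, each a list of 6 numbers: the shift along the tool's x, y, z in mm, then the turn, a rotation vector about the tool's x, y, z in rad. In form: [[dx, dy, dz, wx, wy, wz], ...]. A call has 1 to 12 rows; each row shifts and turns the commanded pose from where the row before left it, along the tool's axes as they then stand; what a row does not reach is not made up. A row lasts 1/12 s, in which the tool goes at most 41.7 mm and 7.16 degrees, less where a joint would pass 70% of its speed; a pose out of reach is approached as far as the arm can. A call with a gripper value outside its range is refused whole. "hand" is the finger opening in mm, from 0 to 85.4, set as the call begins (left out, the last holds). The fingers move at their own pace and stop on an object; "squeeze" is the grip in N (left out, the last holds). Time passes only in rows, so rows that do not move let the fingers close. It gives the time, the measured TCP pose, the force and the opening at its end, in the units of the state.
- manip.observe(): the state, without advancing time (a new reading comes with each control period).
- manip.camera(name): name is "scene" or "top" or "wrist"; returns a dict with "pixels" (400x640x3 uint8, blue, green, red), "camera_matrix" (3x3 intrinsics, pixels), "rvec" (rotation vector, rad) and "tvec" (3), from world to camera coordinates, as OpenCV has them; the wrist camera has in their place "mount" (4x4, takes a point from camera to tool coordinates, whose origin is the TCP and whose axes are the tool frame's). Camera axes: x right, y down, z forward; pixel columns grow to the right and rows downward; lengths in m; the calibration is good to about 2 mm. A picture is of the moment at which its call begins: read the wrist's pose just before it. There is no depth.
- manip.sign_off(): hands the job in, once; it reports no verdict.
The state is a dict: "time_s": time; "joint_pos": joint angles; "joint_velocities": joint speeds; "tau": joint torques, N m; "position": TCP position; "orientation": TCP orientation; "wrist_force": force on the tool from outside, world axes, zero at the start; "ft_torque": the same for the moment, N m; "finger_gap": finger opening in m.
Only numpy, scipy, OpenCV 4.12 (cv2) and the standard library are available. Lean on these libraries where they do the work, as an engineer would, in place of code of your own. Each camera call takes 0.05 s, during which the arm holds its last target. There are 200 camera calls.

## Task

Take the yellow curing lamp from its rest and shine it squarely on the blue flower medallion of the mosaic panel: beam centred on the flower, lens about 9 cm away from it, held still for about two seconds. The panel's adhesive is wet, so do not touch the panel or its stand. Then lay the lamp back in the two saddles of its rest the way it lay before, and leave the bowl, bottle, tray and pot where they are.

Things in the scene. Friction and masses are not known exactly. Their poses are not given: they have to be found in the camera images.
- lamp: Curing lamp, 0.27 kg, lying level in its rest. Yellow bar handle 150 long (x -75 to 75) x 34 wide (y) x 30 high (z), black battery at the rear, black round head (42 thick, 50 long) at the front (+x) bent 45 degrees down. Origin at the middle of the handle, on its axis: the place to grip; z up as it lies. Head's lowest point 42 below the origin, foremost 130 ahead.
- lamp_lens (a point): Centre of the violet lens in the lamp's head, at (115, 0, -27) mm in the lamp's frame. Its z axis is the beam direction, out of the lens (45 degrees forward and down when the lamp is level); its y axis is the lamp's y axis.
- rest: Grey lamp rest, fixed: base 150 (x) x 110 (y) x 12 high, two saddles 15 thick centred at x = +-49.5, floors at z = 60, orange flared cheeks up to z = 79 leaving 46 between them at the floor, 54 at the top. 84 mm free for the fingers between the saddles. Origin under the middle, on the table. The lamp lies along x, head to +x, its origin at (0, 0, 75) mm.
- stand: Tilting work stand fixed to the table: wooden base 200 (x) x 200 (y) x 12 from x = -30 to +170, with two hinge cheeks at y = +-111 up to z = 52. Origin on the table under the hinge line, which runs along y at z = 36. The stand's x points away from the robot.
- panel (a joint): Tilt of the mosaic panel about the hinge line at its near, lower edge: 0 = flat, positive = far edge raised (rad), so the mosaic faces up and back towards the robot. Stiff hinge, stays where it is; to be left as it is.
- blue_medallion (a point): Centre of the blue flower medallion (76 mm across, white middle) on the mosaic's surface. z = out of the face, x = up the panel, y = along the hinge. Panel 170 (x) x 200 (y), 12 thick; the medallion lies 95 up from the hinge line, 46 to the +y side; a terracotta-red flower of the same shape, 92 mm away on the -y side, is not the one.
- grout_bowl: Black plastic bowl, 90 across, 50 high. Origin under its centre.
- glue_bottle: White glue bottle with blue label, 60 across, 150 high. Origin under its centre.
- shard_tray: White open tray of tile shards, 150 (x) x 200 (y) x 45 high. Origin under its centre.
- mosaic_pot: Terracotta pot covered with tile pieces, 100 across, 90 high. Origin under its centre.
Things that resemble listed ones, but are neither listed nor needed, are in the scene too. Leave any red look-alike of the rest alone.

How it is judged:
By the outcome, as a careful person would: the job done as asked, in the order asked, and still so for the second after the job is handed in, with the robot touching nothing.
It also fails if it takes over 51 s, if anything falls off the work surface, if the arm or the gripper's body presses on something with over 40 N, if the wrist force passes 120 N, or if a joint passes its speed limit or range.

## Working session

There is one attempt and no reset: what is moved stays moved. The work goes in short steps, Python scripts to look and compute and a tool call to move; the robot and the scene stay as the last step left them, time stands still between calls to the robot, and variables do not carry over. Pictures are saved under pics/ and viewed, about 8 in all and at most 12, crops included, and the job is handed in when it is done.

Besides the shell and the picture viewer there is one more tool, called after "Emit:" as a command line: name --pt "numbers of a row" for each row, then --argument value for the rest. servo_tool: Moves the arm, as the interface text tells. Its arguments: {"type":"object","properties":{"increments":{"type":"array"},"hand":{"type":"number"},"squeeze":{"type":"number"}},"required":["increments"]}

```bash
mkdir -p pics; ls; python3 - <<'E'
from workcell import manip
import cv2,pickle
print(manip.observe(), manip.tcp_to_grasp)
d={n:manip.camera(n) for n in("scene","top","wrist")}
pickle.dump(d,open("c0.pkl","wb"))
for n in d: cv2.imwrite(f"pics/{n}0.png",d[n]["pixels"])
print({k:v for k,v in d["wrist"].items() if k!="pixels"})
for n in("scene","top"): print(d[n]["camera_matrix"].tolist(),d[n]["rvec"].ravel(),d[n]["tvec"].ravel())
E
```

```text
pics
{'time_s': 0.0, 'joint_pos': array([ 1.19178807e+00,  3.26938939e-01, -1.93538739e-01,  1.05197316e+00,
        6.92886396e-06,  1.43659986e+00]), 'joint_velocities': array([-0.00062655,  0.00037987,  0.00142719,  0.00020641, -0.00058991,
       -0.0002232 ]), 'tau': array([ 1.13246268e-03, -4.43400407e+01,  2.62441009e+01,  1.54866627e-02,
       -5.32708759e-05, -1.84625094e-05]), 'position': array([0.13308712, 0.53309373, 0.23052164]), 'orientation': array([ 3.00320836,  1.5691418 , -1.95399241]), 'wrist_force': array([-0.48211205,  0.72929714,  0.06711522]), 'ft_torque': array([-0.03224285, -0.06407203,  0.0001925 ]), 'finger_gap': 0.08510492364617228} 0.0187
{'camera_matrix': array([[353.43342297,   0.        , 315.49136795],
       [  0.        , 353.43342297, 195.38617666],
       [  0.        ,   0.        ,   1.        ]]), 'mount': array([[-5.25301608e-04, -3.15826527e-01,  9.48816805e-01,
        -1.42197859e-01],
       [-3.16653070e-05, -9.48816930e-01, -3.15826586e-01,
         8.03961061e-02],
       [ 9.99999862e-01, -1.95948789e-04,  4.88414315e-04,
         6.65768464e-04],
       [ 0.00000000e+00,  0.00000000e+00,  0.00000000e+00,
         1.00000000e+00]])}
[[396.3462031865017, 0.0, 325.31270635551886], [0.0, 396.3462031865017, 207.3331208169687], [0.0, 0.0, 1.0]] [ 1.59727428  2.04939949 -0.76090423] [ 0.20660268 -0.38711079  1.72712963]
[[516.2583573315255, 0.0, 320.0119935228609], [0.0, 516.2583573315255, 198.95021981705023], [0.0, 0.0, 1.0]] [ 2.13589072 -2.18180777  0.11258614] [-0.02138137  0.59470359  1.74236298]
```

View pics/scene0.png

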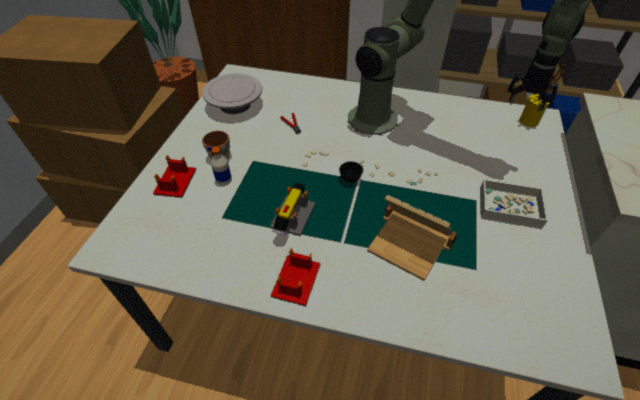

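View pics/top0.png

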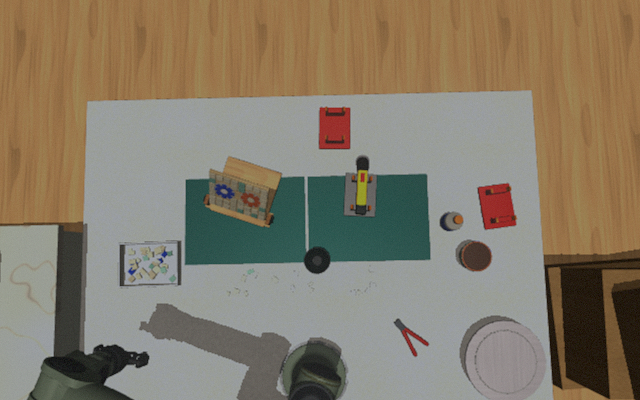

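Top view: the lamp lies in its grey rest at about (361,190), with red rest look-alikes at (335,128) and (497,206). The panel is at (240,193), with a blue flower at (224,190) and a red one at (251,200). I'll enlarge both views to confirm.

```bash
python3 - <<'E'
import cv2,pickle,numpy as np
d=pickle.load(open("c0.pkl","rb"))
def crop(im,x,y,w,h,s): return cv2.resize(im[y:y+h,x:x+w],None,fx=s,fy=s,interpolation=cv2.INTER_CUBIC)
t=d["top"]["pixels"];s=d["scene"]["pixels"]
A=crop(t,200,145,90,95,4.4);B=crop(t,335,145,50,80,5)
print(A.shape,B.shape)
C=np.zeros((420,800,3),np.uint8);C[:A.shape[0],:A.shape[1]]=A;C[:400,400:650]=B
cv2.imwrite("pics/topcrop.png",C)
A=crop(s,265,175,65,65,6);B=crop(s,360,185,105,95,3.8)
C=np.zeros((400,800,3),np.uint8);C[:390,:390]=A;C[:B.shape[0],400:400+B.shape[1]]=B[:,:400]
cv2.imwrite("pics/scenecrop.png",C)
E
```

```text
(418, 396, 3) (400, 250, 3)
```

View pics/topcrop.png

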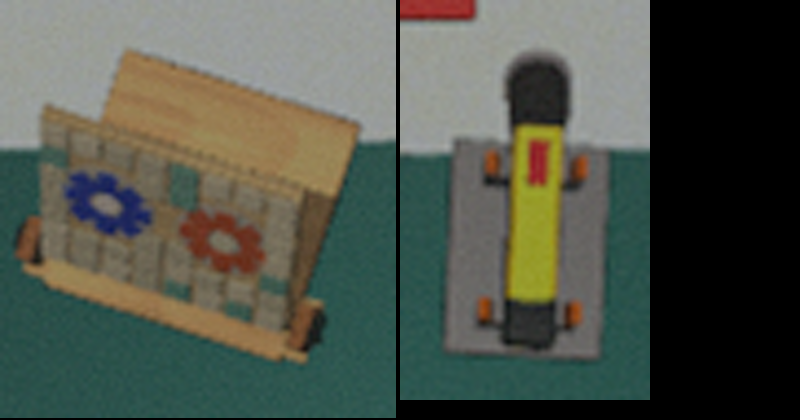

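View pics/scenecrop.png

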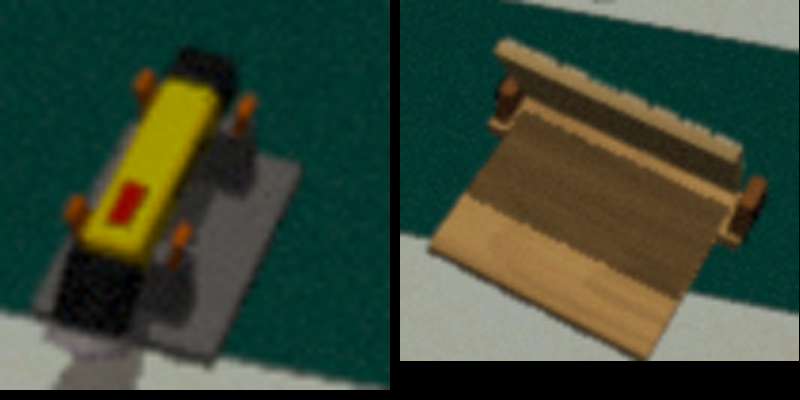

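The top crop confirms it: the blue flower (image left, which is +y) is at crop (107,204) and the red one at (223,241), so blue is the target. The lamp is in the grey rest with its head away from the robot (+x). Next I'll fit the poses.

```bash
cat > h.py <<'E'
import numpy as np,cv2,pickle
from scipy.spatial.transform import Rotation as R
from scipy.optimize import least_squares
def proj(c,P):
    return cv2.projectPoints(np.array(P,float).reshape(-1,3),c["rvec"],c["tvec"],c["camera_matrix"],None)[0].reshape(-1,2)
def wristext(c,pos,rpy):
    "add rvec,tvec to a wrist picture"
    T=np.eye(4);T[:3,:3]=R.from_euler("xyz",rpy).as_matrix();T[:3,3]=pos
    M=np.linalg.inv(T@c["mount"]);c["rvec"]=R.from_matrix(M[:3,:3]).as_rotvec();c["tvec"]=M[:3,3];return c
def pose2(p,P):
    c,s=np.cos(p[2]),np.sin(p[2]);P=np.array(P,float)
    return P@np.array([[c,s,0],[-s,c,0],[0,0,1]])+[p[0],p[1],0]
def unc(pts,x,y,s): return (np.array(pts,float)+.5)/s-.5+[x,y]
def panelpt(th,off,P):
    "P: (x up, y, z out of face) -> stand frame"
    P=np.array(P,float);x,z=P[:,0],P[:,2]+off
    return np.c_[x*np.cos(th)-z*np.sin(th),P[:,1],.036+x*np.sin(th)+z*np.cos(th)]
E
python3 - <<'E'
from h import *
d=pickle.load(open("c0.pkl","rb"));t,s=d["top"],d["scene"]
# rest+lamp: x,y,yaw, lamp top height
u1=unc([(52,138),(208,150),(198,358),(45,352)],335,145,5)
B=[(.075,.055,.012),(.075,-.055,.012),(-.075,-.055,.012),(-.075,.055,.012)]
u2=unc([(112,124),(161,126),(155,302),(107,298)],335,145,5)
L=lambda h:[(.075,.017,h),(.075,-.017,h),(-.075,-.017,h),(-.075,.017,h)]
u3=unc([(85,238),(148,260),(221,95),(160,78)],265,175,6) # scene: front -y, front +y, rear +y, rear -y
Ls=lambda h:[(.075,-.017,h),(.075,.017,h),(-.075,.017,h),(-.075,-.017,h)]
u4=unc([(300,165),(212,365)],265,175,6) # base: near+y, far+y
f=lambda p:np.r_[(proj(t,pose2(p,B))-u1).ravel(),]
r=least_squares(f,[.6,-.1,0]);print("rest",r.x,abs(r.fun).max())
g=lambda q:np.r_[(proj(t,pose2(q,L(q[3])))-u2).ravel(),(proj(s,pose2(q,Ls(q[3])))-u3).ravel()]
r=least_squares(g,[.6,-.1,0,.09]);print("lamp",r.x,r.fun.round(1))
# stand
v1=unc([(127,50),(360,125)],200,145,4.4);S=[(.17,.1,.012),(.17,-.1,.012)]
v2=unc([(30,248),(248,358)],360,185,3.8);S2=S[::-1]
F=[(.17,.1,0),(.17,-.1,0),(.095,.046,0),(.095,-.046,0)];v3=unc([(45,105),(303,187),(107,204),(223,241)],200,145,4.4)
F2=[(.17,-.1,0),(.17,.1,0)];v4=unc([(503,40),(742,145)],360+0,185,3.8)-[400/3.8,0]
def k(p):
    e=[]
    for c,P,v in((t,S,v1),(s,S2,v2)): e.append(proj(c,pose2(p,P))-v)
    for c,P,v in((t,F,v3),(s,F2,v4)): e.append(proj(c,pose2(p,panelpt(p[3],p[4],P)))-v)
    return np.r_[np.concatenate(e).ravel(),(p[4]-.006)/.006]
r=least_squares(k,[.5,.25,-.2,.9,.006]);p=r.x;print("stand",p,r.fun.round(1))
m=pose2(p,panelpt(p[3],p[4],[(.095,.046,0)]))
print("med",m)
from workcell import manip
E
```

```text
rest [ 0.60949755 -0.1725445  -0.07313022] 0.6642226335129351
lamp [ 0.62435821 -0.17382998 -0.03068986  0.08450108] [-0.6 -4.2 -0.3 -4.5  0.9  4.7  0.3  5.4 -1.2  4.  -1.5  2.6  1.1 -3.1
  1.7 -2.3]
stand [ 0.56521262  0.24825822 -0.3311103   0.97246408  0.01424404] [-0.6 -0.7  0.3 -0.7 -0.4 -1.1  0.5 -0.1 -1.   1.5  0.1  1.9  0.5 -0.8
  0.6 -0.7 -0.7  0.3  0.2  1.5  1.4]
med [[0.61964032 0.27818997 0.12251941]]
```

View pics/wrist0.png

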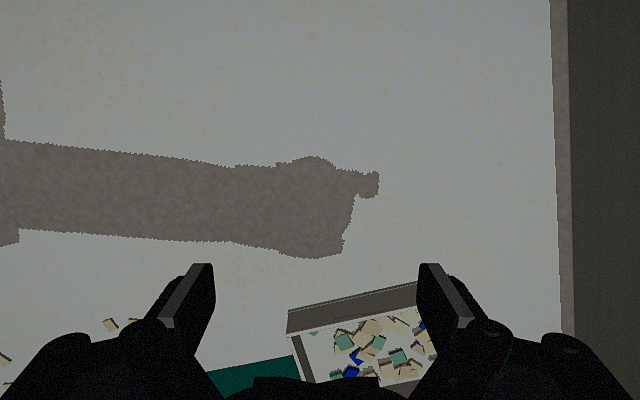

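The wrist view shows only the tray (370,350) and no panel. The rest fit is good. The yellow strip is shorter than the handle, so my lamp-length fit doesn't hold. The lamp pose will come from the rest plus a close look. I'll move the wrist camera in front of the panel now.

```bash
cat >> h.py <<'E'
def TM(pos,rot): T=np.eye(4);T[:3,:3]=rot;T[:3,3]=pos;return T
def cur():
    from workcell import manip
    o=manip.observe();return TM(o["position"],R.from_euler("xyz",o["orientation"]).as_matrix())
def tool(yaw,pitch,flip=1):
    "tool x down, z to lamp y (flip=1), heading yaw, nose raised by pitch"
    h=R.from_euler("ZY",[yaw,-pitch]).as_matrix()
    return h@np.array([[0,-flip,0],[0,0,flip],[-1,0,0]])
def rows(A,B,n):
    "straight line and even turn from A to B in n rows"
    w=R.from_matrix(A[:3,:3].T@B[:3,:3]).as_rotvec()/n;dp=(B[:3,3]-A[:3,3])/n*1000
    out=[]
    for i in range(n):
        Ri=A[:3,:3]@R.from_rotvec(w*i).as_matrix();out.append(np.r_[(Ri.T@dp).round(1),w.round(4)].tolist())
    return out
E
python3 - <<'E'
from h import *
d=pickle.load(open("c0.pkl","rb"))
A=cur();print(A.round(3).tolist())
med=np.array([.6196,.2782,.1225]);yaw=-.33
for f in(1,-1):
    print(f,R.from_matrix(A[:3,:3].T@tool(-.07,0,f)).as_rotvec())
Rt=tool(yaw,.4);M=d["wrist"]["mount"]
look=Rt@M[:3,2];print("look",look)
cam=med-.27*look;B=TM(cam-Rt@M[:3,3],Rt);print(B.round(3).tolist())
print(np.linalg.norm(B[:3,3]-A[:3,3]));print(rows(A,B,24))
E
```

```text
[[-0.0, -0.97, 0.242, 0.133], [-0.001, 0.242, 0.97, 0.533], [-1.0, 0.0, -0.001, 0.231], [0.0, 0.0, 0.0, 1.0]]
1 [-0.17486338 -0.00132272 -0.00027898]
-1 [ 2.96672861e+00 -4.14894083e-04  1.96708983e-03]
look [ 0.62490781 -0.21353019 -0.75092948]
[[0.368, -0.871, 0.324, 0.573], [-0.126, 0.298, 0.946, 0.293], [-0.921, -0.389, 0.0, 0.226], [0.0, 0.0, 0.0, 1.0]]
0.501139284289293
[[0.2, -20.2, -5.3, 0.0035, 0.0007, -0.0167], [0.6, -20.2, -5.2, 0.0035, 0.0007, -0.0167], [0.9, -20.2, -5.1, 0.0035, 0.0007, -0.0167], [1.2, -20.2, -5.0, 0.0035, 0.0007, -0.0167], [1.6, -20.2, -5.0, 0.0035, 0.0007, -0.0167], [1.9, -20.2, -4.9, 0.0035, 0.0007, -0.0167], [2.3, -20.2, -4.8, 0.0035, 0.0007, -0.0167], [2.6, -20.2, -4.8, 0.0035, 0.0007, -0.0167], [2.9, -20.1, -4.7, 0.0035, 0.0007, -0.0167], [3.3, -20.1, -4.6, 0.0035, 0.0007, -0.0167], [3.6, -20.1, -4.5, 0.0035, 0.0007, -0.0167], [3.9, -20.0, -4.5, 0.0035, 0.0007, -0.0167], [4.3, -20.0, -4.4, 0.0035, 0.0007, -0.0167], [4.6, -19.9, -4.3, 0.0035, 0.0007, -0.0167], [5.0, -19.8, -4.2, 0.0035, 0.0007, -0.0167], [5.3, -19.8, -4.2, 0.0035, 0.0007, -0.0167], [5.6, -19.7, -4.1, 0.0035, 0.0007, -0.0167], [5.9, -19.6, -4.0, 0.0035, 0.0007, -0.0167], [6.3, -19.5, -3.9, 0.0035, 0.0007, -0.0167], [6.6, -19.4, -3.9, 0.0035, 0.0007, -0.0167], [6.9, -19.3, -3.8, 0.0035, 0.0007, -0.0167], [7.3, -19.2, -3.7, 0.0035, 0.0007, -0.0167], [7.6, -19.1, -3.7, 0.0035, 0.0007, -0.0167], [7.9, -19.0, -3.6, 0.0035, 0.0007, -0.0167]]
```

```bash
python3 - <<'E'
from h import *
A=cur();Rt=tool(-.33,.4)
B=TM([.517,.312,.294],Rt)
for r in rows(A,B,20):print(r)
E
```

```text
[-3.2, -21.3, -6.1, 0.0042, 0.0008, -0.02]
[-2.7, -21.4, -6.0, 0.0042, 0.0008, -0.02]
[-2.3, -21.5, -5.9, 0.0042, 0.0008, -0.02]
[-1.9, -21.5, -5.8, 0.0042, 0.0008, -0.02]
[-1.4, -21.6, -5.7, 0.0042, 0.0008, -0.02]
[-1.0, -21.6, -5.6, 0.0042, 0.0008, -0.02]
[-0.6, -21.7, -5.5, 0.0042, 0.0008, -0.02]
[-0.1, -21.7, -5.5, 0.0042, 0.0008, -0.02]
[0.3, -21.7, -5.4, 0.0042, 0.0008, -0.02]
[0.8, -21.7, -5.3, 0.0042, 0.0008, -0.02]
[1.2, -21.7, -5.2, 0.0042, 0.0008, -0.02]
[1.6, -21.7, -5.1, 0.0042, 0.0008, -0.02]
[2.1, -21.7, -5.0, 0.0042, 0.0008, -0.02]
[2.5, -21.7, -4.9, 0.0042, 0.0008, -0.02]
[3.0, -21.7, -4.8, 0.0042, 0.0008, -0.02]
[3.4, -21.6, -4.7, 0.0042, 0.0008, -0.02]
[3.8, -21.6, -4.6, 0.0042, 0.0008, -0.02]
[4.3, -21.5, -4.5, 0.0042, 0.0008, -0.02]
[4.7, -21.4, -4.4, 0.0042, 0.0008, -0.02]
[5.1, -21.3, -4.3, 0.0042, 0.0008, -0.02]
```

Emit:
servo_tool --pt "-3 -21.5 -6 0.004 0 -0.02" --pt "-3 -21.5 -6 0.004 0 -0.02" --pt "-2 -21.5 -6 0.004 0 -0.02" --pt "-2 -21.5 -6 0.004 0 -0.02" --pt "-1 -21.5 -6 0.004 0 -0.02" --pt "-1 -21.5 -5.5 0.004 0 -0.02" --pt "-1 -21.5 -5.5 0.004 0 -0.02" --pt "0 -21.5 -5.5 0.004 0 -0.02" --pt "0 -21.5 -5.5 0.004 0 -0.02" --pt "1 -21.5 -5 0.004 0 -0.02" --hand 85

```text
time_s: 0.98
position: [0.3253, 0.4223, 0.2625]
orientation: [-1.554, 1.37, -0.268]
wrist_force: [-0.0, 0.6, -0.3]
finger_gap: 0.0852
```

Emit:
servo_tool --pt "1 -21.5 -5 0.004 0.001 -0.02" --pt "1.5 -21.5 -5 0.004 0.001 -0.02" --pt "2 -21.5 -5 0.004 0.001 -0.02" --pt "2.5 -21.5 -5 0.004 0.001 -0.02" --pt "3 -21.5 -5 0.004 0.001 -0.02" --pt "3.5 -21.5 -5 0.004 0.001 -0.02" --pt "4 -21.5 -4.5 0.004 0.001 -0.02" --pt "4 -21.5 -4.5 0.004 0.001 -0.02" --pt "4.5 -21.5 -4.5 0.004 0.001 -0.02" --pt "5 -21.5 -4.5 0.004 0.001 -0.02" --pt "0 0 0 0 0 0" --pt "0 0 0 0 0 0"

```text
time_s: 1.98
position: [0.5156, 0.3123, 0.2938]
orientation: [-1.556, 1.172, -0.313]
wrist_force: [0.3, 0.2, -0.2]
finger_gap: 0.0847
```

```bash
cat >> h.py <<'E'
def snap(name):
    from workcell import manip
    o=manip.observe();c=wristext(manip.camera("wrist"),o["position"],o["orientation"])
    pickle.dump(c,open(name+".pkl","wb"));cv2.imwrite(f"pics/{name}.png",c["pixels"]);return c
E
python3 - <<'E'
from h import *
c=snap("w1");print(cur().round(4).tolist())
E
```

```text
[[0.369, -0.8725, 0.3202, 0.5151], [-0.1193, 0.2972, 0.9473, 0.3127], [-0.9217, -0.3878, 0.0056, 0.2936], [0.0, 0.0, 0.0, 1.0]]
```

View pics/w1.png

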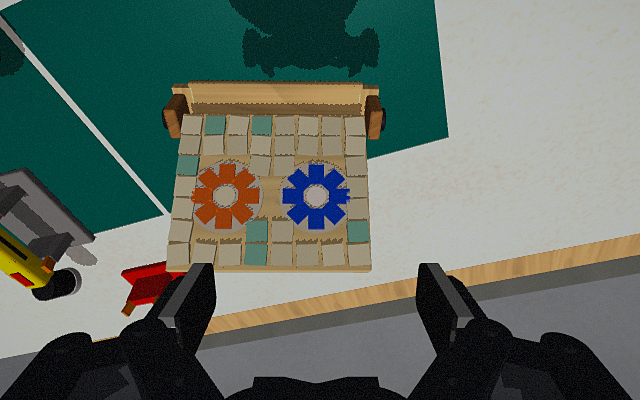

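The wrist picture shows the panel nearly face-on: blue flower at (316,196), red at (227,196), the panel's upper edge at row 270, hinge end at row 114. One sideways shift gives me stereo.

Emit:
servo_tool --pt "-3 0 -15 0 0 0" --pt "-3 0 -15 0 0 0" --pt "-3 0 -15 0 0 0" --pt "-3 0 -15 0 0 0" --pt "-3 0 -15 0 0 0" --pt "-3 0 -15 0 0 0" --pt "-3 0 -15 0 0 0" --pt "-3 0 -15 0 0 0" --pt "0 0 0 0 0 0" --pt "0 0 0 0 0 0"

```text
time_s: 2.87
position: [0.4677, 0.2024, 0.3157]
orientation: [-1.553, 1.171, -0.309]
wrist_force: [0.0, 0.4, 0.6]
finger_gap: 0.0848
```

```bash
python3 - <<'E'
from h import *
snap("w2")
def blob(c,blue):
    h=cv2.cvtColor(c["pixels"],cv2.COLOR_BGR2HSV)
    m=cv2.inRange(h,(112,120,50),(128,255,255)) if blue else cv2.inRange(h,(5,150,90),(14,255,255))
    m=cv2.morphologyEx(m,cv2.MORPH_CLOSE,np.ones((9,9)))
    n,l,s,ce=cv2.connectedComponentsWithStats(m)
    i=[j for j in range(1,n) if s[j,4]>1500 and s[j,1]<300]
    return [(ce[j].round(1).tolist(),s[j].tolist()) for j in i]
cs=[pickle.load(open(f"w{i}.pkl","rb")) for i in(1,2)]
pts=[[blob(c,b) for b in(1,0)] for c in cs]
for p in pts: print(p)
Pm=[c["camera_matrix"]@np.c_[cv2.Rodrigues(c["rvec"])[0],c["tvec"]] for c in cs]
for k in(0,1):
    X=cv2.triangulatePoints(Pm[0],Pm[1],np.array(pts[0][k][0][0]),np.array(pts[1][k][0][0]));X=(X[:3]/X[3]).ravel();print(X, [proj(c,X).round(1).tolist() for c in cs])
E
```

```text
[[([315.5, 196.4], [282, 164, 68, 65, 2680])], [([224.9, 196.2], [191, 164, 68, 65, 2749])]]
[[([425.5, 189.5], [394, 160, 64, 60, 2372])], [([340.7, 188.8], [310, 159, 63, 61, 2388])]]
[0.6180533  0.27956851 0.12462127] [[[315.5, 196.4]], [[425.5, 189.5]]]
[0.58800036 0.19291483 0.12407601] [[[224.9, 196.0]], [[340.7, 189.0]]]
```

View pics/w2.png

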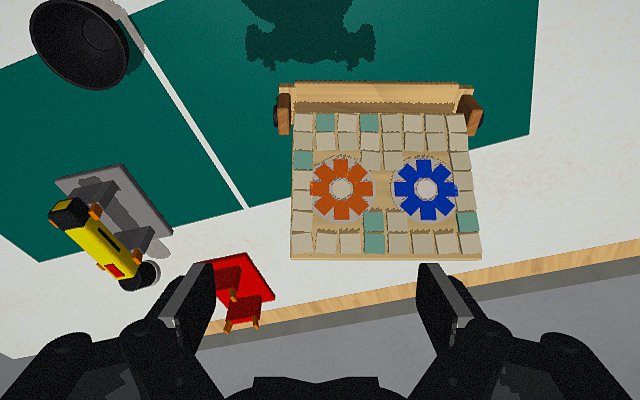

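Medallion triangulated at (0.618, 0.280, 0.125). The blue–red distance comes to 91.7 mm against 92 in the text. The tilt needs the panel's corners, so I'll enlarge those.

```bash
python3 - <<'E'
from h import *
cs=[pickle.load(open(f"w{i}.pkl","rb"))["pixels"] for i in(1,2)]
def cr(im,x,y): return cv2.resize(im[y:y+48,x:x+32],None,fx=6,fy=6,interpolation=cv2.INTER_CUBIC)
# order: w1 top L, top R, hinge L, hinge R ; w2 same
r1=np.hstack([cr(cs[0],*q) for q in((155,238),(350,238),(170,95),(352,95))])
r2=np.hstack([cr(cs[1],*q) for q in((280,225),(462,225),(280,95),(452,95))])
im=np.vstack([r1,r2]);im=cv2.convertScaleAbs(im,alpha=1.3);im[288]=0
for k in(1,2,3): im[:,192*k]=0
cv2.imwrite("pics/corn.png",im)
E
```

```text
(no output)
```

View pics/corn.png

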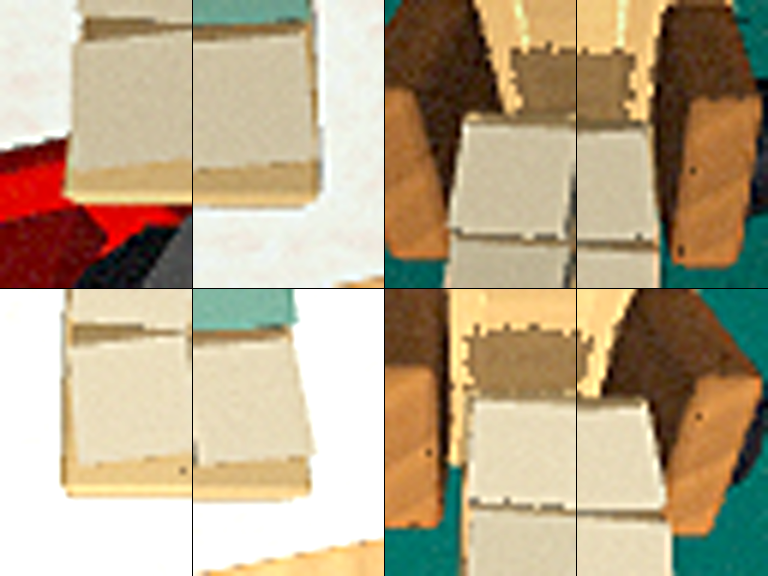

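```bash
python3 - <<'E'
from h import *
d=pickle.load(open("c0.pkl","rb"));t,s=d["top"],d["scene"]
w1,w2=[pickle.load(open(f"w{i}.pkl","rb")) for i in(1,2)]
S=[(.17,.1,.012),(.17,-.1,.012)]
v1=unc([(127,50),(360,125)],200,145,4.4);v2=unc([(30,248),(248,358)],360,185,3.8)
v4=unc([(103,40),(342,145)],360,185,3.8);v3=unc([(107,204),(223,241),(45,105),(303,187)],200,145,4.4)
e1=np.r_[unc([(65,190)],155,238,6),unc([(126,187)],350,238,6)]
e2=np.r_[unc([(65,197)],280,225,6),unc([(118,197)],462,225,6)]
print(e1,e2)
FL=[(.095,.046,0),(.095,-.046,0)]
def res(p,sc):
    E=lambda sg:[(.17,-.1*sg,-p[5]),(.17,.1*sg,-p[5])]
    pp=lambda P:pose2(p,panelpt(p[3],p[4],P))
    e=[(proj(w1,pp(FL))-[(315.5,196.4),(224.9,196.2)])*2,(proj(w2,pp(FL))-[(425.5,189.5),(340.7,188.8)])*2,
       proj(w1,pp(E(1)))-e1,proj(w2,pp(E(1)))-e2]
    if sc:e+=[proj(t,pose2(p,S))-v1,proj(s,pose2(p,S[::-1]))-v2,proj(t,pp(FL+E(-1)))-v3,proj(s,pp(E(1)))-v4]
    return np.r_[np.concatenate(e).ravel(),(p[5]-.002)/.001,(p[4]-.008)/.006]
for sc in(0,1):
    r=least_squares(res,[.565,.248,-.33,.97,.01,.002],args=(sc,));p=r.x
    J=np.linalg.inv(r.jac.T@r.jac);print(p.round(4),"sd th",J[3,3]**.5);print(r.fun.round(1).tolist())
    print(pose2(p,panelpt(p[3],p[4],FL)))
E
```

```text
[[165.41666667 269.25      ]
 [370.58333333 268.75      ]] [[290.41666667 257.41666667]
 [481.25       257.41666667]]
[ 0.5643  0.2499 -0.3358  0.985   0.0115  0.0019] sd th 0.02577879986693721
[0.5, -1.0, 1.5, -1.0, -1.6, -1.0, -0.4, -0.2, -0.3, 1.5, 0.6, 2.0, -0.8, 1.2, 0.2, 1.3, -0.1, 0.6]
[[0.62003785 0.27919333 0.12149486]
 [0.58972328 0.19233121 0.12149486]]
[ 0.5646  0.2498 -0.3357  0.9854  0.0122  0.002 ] sd th 0.022125519054359992
[0.4, -1.0, 1.2, -1.0, -1.4, -1.0, -0.4, -0.1, -0.5, 1.7, 0.6, 2.2, -0.9, 1.3, 0.4, 1.4, -0.8, -0.6, 0.0, -0.3, -0.0, -1.4, 0.7, -0.2, 0.2, -0.7, 0.3, -0.5, -1.1, 1.2, -0.1, 1.9, -0.5, 0.7, 0.3, 2.1, 0.0, 0.7]
[[0.61968935 0.27925532 0.12192564]
 [0.58938297 0.19239035 0.12192564]]
```

```bash
python3 - <<'E'
from h import *
A=cur();B=TM([.605,-.172,.22],tool(-.073,0))
for r in rows(A,B,20):print(r)
E
```

```text
[9.2, -9.7, -15.6, -0.0125, -0.0022, 0.0199]
[8.9, -9.7, -15.7, -0.0125, -0.0022, 0.0199]
[8.7, -9.6, -15.9, -0.0125, -0.0022, 0.0199]
[8.5, -9.6, -16.0, -0.0125, -0.0022, 0.0199]
[8.3, -9.6, -16.2, -0.0125, -0.0022, 0.0199]
[8.0, -9.5, -16.3, -0.0125, -0.0022, 0.0199]
[7.8, -9.5, -16.4, -0.0125, -0.0022, 0.0199]
[7.6, -9.4, -16.6, -0.0125, -0.0022, 0.0199]
[7.4, -9.4, -16.7, -0.0125, -0.0022, 0.0199]
[7.1, -9.3, -16.8, -0.0125, -0.0022, 0.0199]
[6.9, -9.2, -17.0, -0.0125, -0.0022, 0.0199]
[6.7, -9.2, -17.1, -0.0125, -0.0022, 0.0199]
[6.5, -9.1, -17.2, -0.0125, -0.0022, 0.0199]
[6.3, -9.0, -17.4, -0.0125, -0.0022, 0.0199]
[6.0, -8.9, -17.5, -0.0125, -0.0022, 0.0199]
[5.8, -8.8, -17.6, -0.0125, -0.0022, 0.0199]
[5.6, -8.7, -17.7, -0.0125, -0.0022, 0.0199]
[5.4, -8.6, -17.8, -0.0125, -0.0022, 0.0199]
[5.2, -8.5, -18.0, -0.0125, -0.0022, 0.0199]
[5.0, -8.3, -18.1, -0.0125, -0.0022, 0.0199]
```

Emit:
servo_tool --pt "9 -9.7 -15.6 -0.0125 -0.002 0.02" --pt "9 -9.7 -15.7 -0.0125 -0.002 0.02" --pt "8.7 -9.6 -15.9 -0.0125 -0.002 0.02" --pt "8.5 -9.6 -16 -0.0125 -0.002 0.02" --pt "8.3 -9.6 -16.2 -0.0125 -0.002 0.02" --pt "8 -9.5 -16.3 -0.0125 -0.002 0.02" --pt "7.8 -9.5 -16.4 -0.0125 -0.002 0.02" --pt "7.6 -9.4 -16.6 -0.0125 -0.002 0.02" --pt "7.4 -9.4 -16.7 -0.0125 -0.002 0.02" --pt "7 -9.3 -16.8 -0.0125 -0.002 0.02"

```text
time_s: 3.75
position: [0.5373, 0.0146, 0.2674]
orientation: [-1.627, 1.373, -0.254]
wrist_force: [0.8, 0.2, -0.1]
finger_gap: 0.0851
```

Emit:
servo_tool --pt "7 -9.2 -17 -0.0125 -0.002 0.02" --pt "6.7 -9.2 -17 -0.0125 -0.002 0.02" --pt "6.5 -9.1 -17.2 -0.0125 -0.002 0.02" --pt "6.3 -9 -17.4 -0.0125 -0.002 0.02" --pt "6 -8.9 -17.5 -0.0125 -0.002 0.02" --pt "5.8 -8.8 -17.6 -0.0125 -0.002 0.02" --pt "5.6 -8.7 -17.7 -0.0125 -0.002 0.02" --pt "5.4 -8.6 -17.8 -0.0125 -0.002 0.02" --pt "5.2 -8.5 -18 -0.0125 -0.002 0.02" --pt "5 -8.3 -18 -0.0125 -0.002 0.02" --pt "0 0 0 0 0 0" --pt "0 0 0 0 0 0"

```text
time_s: 4.75
position: [0.6055, -0.1729, 0.2187]
orientation: [2.191, 1.566, -2.597]
wrist_force: [-0.1, -0.1, -0.1]
finger_gap: 0.0848
```

```bash
python3 - <<'E'
from h import *
snap("w3");print(cur().round(4).tolist())
E
```

```text
[[-0.0037, -0.9973, 0.074, 0.6052], [-0.0027, 0.074, 0.9973, -0.1722], [-1.0, 0.0035, -0.0029, 0.2194], [0.0, 0.0, 0.0, 1.0]]
```

View pics/w3.png

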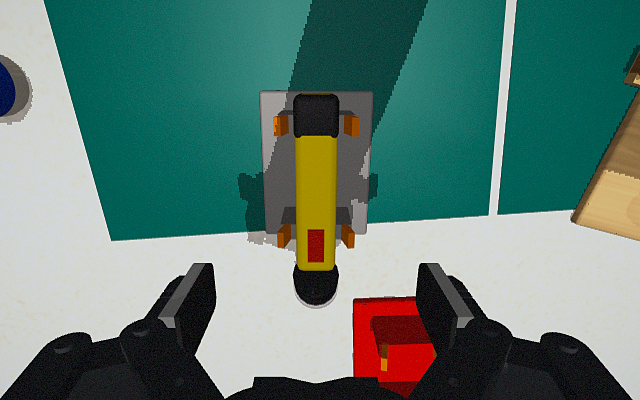

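Wrist view from above the lamp: yellow handle from (297,137) to (337,269), head at (316,300), base rear corners at (260,92) and (373,91). The lamp is between the open fingers. Fitting its pose and height across the views:

```bash
python3 - <<'E'
from h import *
d=pickle.load(open("c0.pkl","rb"));t,s=d["top"],d["scene"];w=pickle.load(open("w3.pkl","rb"))
u1=unc([(52,138),(208,150),(198,358),(45,352)],335,145,5)
B=[(.075,.055,.012),(.075,-.055,.012),(-.075,-.055,.012),(-.075,.055,.012)]
f=lambda p:np.r_[(proj(t,pose2(p,B))-u1).ravel(),2*(proj(w,pose2(p,[B[2],B[3],B[0]]))-[(260,92),(373,91),(368,234)]).ravel()]
r=least_squares(f,[.61,-.17,-.07]);print("rest",r.x,r.fun.round(1))
rest=r.x
u2=unc([(112,124),(161,126),(155,302),(107,298)],335,145,5);u3=unc([(85,238),(148,260),(221,95),(160,78)],265,175,6)
u5=[(337,269),(297,269),(297,137),(336,137)]
L=lambda q:[(q[4],.017,q[3]),(q[4],-.017,q[3]),(q[5],-.017,q[3]),(q[5],.017,q[3])]
def g(q):
    l=L(q);return np.r_[(proj(t,pose2(q,l))-u2).ravel(),(proj(s,pose2(q,[l[1],l[0],l[3],l[2]]))-u3).ravel(),2*(proj(w,pose2(q,l))-u5).ravel(),((q[:2]-rest[:2])@[np.cos(q[2]),np.sin(q[2])])/1e-4]
r=least_squares(g,[.61,-.17,-.07,.09,.07,-.05]);print("lamp x,y,yaw,ztop,xfront,xrear",r.x.round(4),r.fun.round(1))
E
```

```text
rest [ 0.6114553  -0.17181868 -0.06593217] [-0.4 -0.3 -0.2 -1.3  0.4 -0.2 -0.7 -0.4 -3.4 -0.9  2.6 -1.1  0.7  2.6]
lamp x,y,yaw,ztop,xfront,xrear [ 0.6114 -0.1721 -0.07    0.0839  0.0742 -0.0426] [-0.1 -0.3  0.2 -0.2  0.  -0.9 -0.6 -0.6 -0.1  0.6 -0.6 -0.5  0.1  1.4
  0.8  1.9 -1.7 -0.2  1.6  0.  -4.5  0.1  4.3 -0.3 -0. ]
```

```bash
python3 - <<'E'
from h import *
A=cur();B=TM([.6114,-.172,.054],tool(-.07,0))
r=rows(A,B,10);print(r[0],r[-1])
E
```

```text
[16.5, -0.7, 0.1, -0.0004, -0.0003, -0.0003] [16.5, -0.6, 0.1, -0.0004, -0.0003, -0.0003]
```

Emit:
servo_tool --pt "16.5 -0.7 0.1 0 0 0" --pt "16.5 -0.7 0.1 0 0 0" --pt "16.5 -0.7 0.1 0 0 0" --pt "16.5 -0.7 0.1 -0.001 -0.001 -0.001" --pt "16.5 -0.7 0.1 -0.001 -0.001 -0.001" --pt "16.5 -0.7 0 -0.001 -0.001 -0.001" --pt "16.5 -0.7 0 -0.001 0 0" --pt "16.5 -0.7 0 0 0 0" --pt "16.5 -0.6 0 0 0 0" --pt "16.5 -0.6 0 0 0 0" --pt "0 0 0 0 0 0" --pt "0 0 0 0 0 0"

```text
time_s: 5.8
position: [0.611, -0.1718, 0.0553]
orientation: [1.781, 1.57, -3.0]
wrist_force: [0.2, 0.1, 0.1]
finger_gap: 0.0847
```

Emit:
servo_tool --pt "0 0 0 0 0 0" --pt "0 0 0 0 0 0" --pt "0 0 0 0 0 0" --pt "0 0 0 0 0 0" --pt "0 0 0 0 0 0" --pt "0 0 0 0 0 0" --pt "0 0 0 0 0 0" --pt "0 0 0 0 0 0" --pt "0 0 0 0 0 0" --pt "0 0 0 0 0 0" --hand 20 --squeeze 60

```text
time_s: 6.63
position: [0.6123, -0.1737, 0.0567]
orientation: [-2.126, 1.568, -0.626]
wrist_force: [-1.3, 0.8, 6.1]
finger_gap: 0.0334
```

```bash
python3 - <<'E'
from h import *
A=cur();print(A.round(4).tolist())
np.save("grasp.npy",A)
Lp=TM([.6114,-.1720,.075],R.from_euler("z",-.07).as_matrix());X=np.linalg.inv(A)@Lp;np.save("X.npy",X);print(X.round(4))
E
```

```text
[[0.0025, -0.9975, 0.0705, 0.6123], [-0.0018, 0.0705, 0.9975, -0.1737], [-1.0, -0.0026, -0.0016, 0.0567], [0.0, 0.0, 0.0, 1.0]]
[[ 2.60e-03 -1.60e-03 -1.00e+00 -1.83e-02]
 [-1.00e+00  6.00e-04 -2.60e-03  1.00e-03]
 [ 6.00e-04  1.00e+00 -1.60e-03  1.60e-03]
 [ 0.00e+00  0.00e+00  0.00e+00  1.00e+00]]
```

Emit:
servo_tool --pt "-8 0 0 0 0 0" --pt "-15 0 0 0 0 0" --pt "-20 0 0 0 0 0" --pt "-20 0 0 0 0 0" --pt "-20 0 0 0 0 0" --pt "-20 0 0 0 0 0" --pt "-20 0 0 0 0 0" --pt "-20 0 0 0 0 0" --pt "-15 0 0 0 0 0" --pt "-8 0 0 0 0 0" --pt "0 0 0 0 0 0" --pt "0 0 0 0 0 0"

```text
time_s: 7.63
position: [0.6113, -0.173, 0.2211]
orientation: [-2.602, 1.57, -1.102]
wrist_force: [-0.2, -0.4, -3.6]
finger_gap: 0.0332
```

```bash
cat >> h.py <<'E'
MED=np.array([.6190,.2793,.1228]);YAW=-.335;TH=.98
def shine(dist,X):
    n=R.from_euler("z",YAW).apply([-np.sin(TH),0,np.cos(TH)])
    Rl=R.from_euler("ZY",[YAW,-(np.pi/4-(np.pi/2-TH))]).as_matrix()
    assert np.allclose(Rl@[2**-.5,0,-2**-.5],-n,atol=1e-3)
    return TM(MED+dist*n-Rl@[.115,0,-.027],Rl)@np.linalg.inv(X)
E
python3 - <<'E'
from h import *
X=np.load("X.npy");X[:3,3]=[-.0183,.001,0];np.save("X.npy",X)
A=cur();print(A.round(4).tolist());snap("w4")
W1=TM([.46,-.10,.27],A[:3,:3]);W2=shine(.19,X);W3=shine(.09,X)
print(W2.round(3).tolist(),W3.round(3).tolist())
a=rows(A,W1,10);print(a[0],a[-1])
for r in rows(W1,W2,22):print(r)
a=rows(W2,W3,10);print(a[0],a[-1])
E
```

```text
[[0.0004, -0.9975, 0.0704, 0.6113], [-0.0007, 0.0704, 0.9975, -0.173], [-1.0, -0.0004, -0.0007, 0.2211], [0.0, 0.0, 0.0, 1.0]]
[[0.185, -0.926, 0.33, 0.363], [-0.066, 0.323, 0.944, 0.368], [-0.981, -0.196, -0.001, 0.215], [0.0, 0.0, 0.0, 1.0]] [[0.185, -0.926, 0.33, 0.441], [-0.066, 0.323, 0.944, 0.341], [-0.981, -0.196, -0.001, 0.159], [0.0, 0.0, 0.0, 1.0]]
[-4.9, 15.6, 6.2, 0.0, 0.0, 0.0] [-4.9, 15.6, 6.2, 0.0, 0.0, 0.0]
[2.5, 5.9, 20.9, 0.012, 0.0012, -0.0089]
[2.4, 6.2, 20.9, 0.012, 0.0012, -0.0089]
[2.3, 6.5, 20.8, 0.012, 0.0012, -0.0089]
[2.2, 6.7, 20.7, 0.012, 0.0012, -0.0089]
[2.1, 7.0, 20.6, 0.012, 0.0012, -0.0089]
[2.1, 7.3, 20.5, 0.012, 0.0012, -0.0089]
[2.0, 7.5, 20.5, 0.012, 0.0012, -0.0089]
[1.9, 7.8, 20.4, 0.012, 0.0012, -0.0089]
[1.8, 8.0, 20.3, 0.012, 0.0012, -0.0089]
[1.7, 8.3, 20.2, 0.012, 0.0012, -0.0089]
[1.6, 8.6, 20.1, 0.012, 0.0012, -0.0089]
[1.5, 8.8, 20.0, 0.012, 0.0012, -0.0089]
[1.4, 9.1, 19.9, 0.012, 0.0012, -0.0089]
[1.3, 9.3, 19.8, 0.012, 0.0012, -0.0089]
[1.2, 9.6, 19.7, 0.012, 0.0012, -0.0089]
[1.1, 9.8, 19.5, 0.012, 0.0012, -0.0089]
[0.9, 10.1, 19.4, 0.012, 0.0012, -0.0089]
[0.8, 10.3, 19.3, 0.012, 0.0012, -0.0089]
[0.7, 10.5, 19.2, 0.012, 0.0012, -0.0089]
[0.6, 10.8, 19.1, 0.012, 0.0012, -0.0089]
[0.5, 11.0, 18.9, 0.012, 0.0012, -0.0089]
[0.3, 11.2, 18.8, 0.012, 0.0012, -0.0089]
[7.1, -7.1, 0.0, 0.0, 0.0, 0.0] [7.1, -7.1, 0.0, 0.0, 0.0, 0.0]
```

View pics/w4.png

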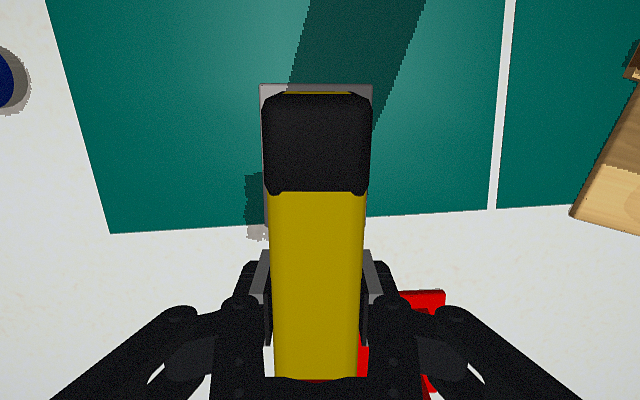

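The lamp hangs straight and centred in the jaws (axis at column ~316, battery edge at row 192). I'll carry it back and around to the front of the panel.

Emit:
servo_tool --pt "-5 15.5 6 0 0 0" --pt "-5 15.5 6 0 0 0" --pt "-5 15.5 6 0 0 0" --pt "-5 15.5 6 0 0 0" --pt "-5 15.5 6 0 0 0" --pt "-5 15.5 6 0 0 0" --pt "-5 15.5 6 0 0 0" --pt "-5 15.5 6 0 0 0" --pt "-5 15.5 6 0 0 0" --pt "-5 15.5 6 0 0 0"

```text
time_s: 8.52
position: [0.4594, -0.1016, 0.27]
orientation: [1.58, 1.569, 3.081]
wrist_force: [1.0, 0.6, -2.7]
finger_gap: 0.0333
```

Emit:
servo_tool --pt "2.5 6 21 0.012 0.001 -0.009" --pt "2.5 6 21 0.012 0.001 -0.009" --pt "2.5 6.5 21 0.012 0.001 -0.009" --pt "2 6.5 20.5 0.012 0.001 -0.009" --pt "2 7 20.5 0.012 0.001 -0.009" --pt "2 7.5 20.5 0.012 0.001 -0.009" --pt "2 7.5 20.5 0.012 0.001 -0.009" --pt "2 8 20.5 0.012 0.001 -0.009" --pt "2 8 20.5 0.012 0.001 -0.009" --pt "1.5 8.5 20 0.012 0.001 -0.009" --pt "1.5 8.5 20 0.012 0.001 -0.009"

```text
time_s: 9.43
position: [0.4107, 0.1329, 0.2426]
orientation: [-1.632, 1.472, -0.264]
wrist_force: [0.6, 0.3, -2.0]
finger_gap: 0.033
```

Emit:
servo_tool --pt "1.5 9 20 0.012 0.001 -0.009" --pt "1.5 9 20 0.012 0.001 -0.009" --pt "1.5 9.5 20 0.012 0.001 -0.009" --pt "1 9.5 19.5 0.012 0.001 -0.009" --pt "1 10 19.5 0.012 0.001 -0.009" --pt "1 10 19.5 0.012 0.001 -0.009" --pt "1 10.5 19.5 0.012 0.001 -0.009" --pt "1 10.5 19 0.012 0.001 -0.009" --pt "0.5 11 19 0.012 0.001 -0.009" --pt "0.5 11 19 0.012 0.001 -0.009" --pt "0.5 11 19 0.012 0.001 -0.009" --pt "0 0 0 0 0 0"

```text
time_s: 10.43
position: [0.3614, 0.3696, 0.2143]
orientation: [-1.556, 1.374, -0.317]
wrist_force: [1.1, 0.8, -2.8]
finger_gap: 0.0334
```

Emit:
servo_tool --pt "0 0 0 0 0 0" --pt "0 0 0 0 0 0"

```text
time_s: 10.6
position: [0.3624, 0.366, 0.2152]
orientation: [-1.565, 1.372, -0.329]
wrist_force: [0.1, -0.8, -2.4]
finger_gap: 0.0334
```

```bash
python3 - <<'E'
from h import *
X=np.load("X.npy");A=cur()
c=pickle.load(open("w4.pkl","rb"));G=TM([.6113,-.173,.2211],tool(-.07,0))@X
P=(G@np.array([[-.0426,-.017,.015,1],[-.0426,.017,.015,1],[.03,-.017,.015,1],[.03,.017,.015,1]]).T).T[:,:3]
print("expected",proj(c,P).round(0).tolist())
print(A.round(4).tolist())
for r in rows(A,shine(.13,X),6):print(r)
E
```

```text
expected [[261.0, 197.0], [366.0, 197.0], [271.0, 373.0], [358.0, 373.0]]
[[0.1867, -0.9259, 0.3283, 0.3624], [-0.0638, 0.3221, 0.9446, 0.366], [-0.9803, -0.1973, 0.0011, 0.2152], [0.0, 0.0, 0.0, 1.0]]
[7.1, -7.0, 0.4, 0.0001, 0.0005, 0.0002]
[7.1, -7.0, 0.4, 0.0001, 0.0005, 0.0002]
[7.1, -7.0, 0.4, 0.0001, 0.0005, 0.0002]
[7.1, -7.0, 0.4, 0.0001, 0.0005, 0.0002]
[7.1, -7.0, 0.4, 0.0001, 0.0005, 0.0002]
[7.1, -7.0, 0.4, 0.0001, 0.0005, 0.0002]
```

Emit:
servo_tool --pt "7 -7 0.4 0 0 0" --pt "7 -7 0.4 0 0 0" --pt "7 -7 0.4 0 0 0" --pt "7 -7 0.4 0 0.001 0" --pt "7 -7 0.3 0 0.001 0" --pt "7 -7 0.3 0 0.001 0" --pt "7 -7 0 0 0 0" --pt "7 -7 0 0 0 0" --pt "7 -7 0 0 0 0" --pt "7 -7 0 0 0 0" --pt "0 0 0 0 0 0" --pt "0 0 0 0 0 0"

```text
time_s: 11.6
position: [0.4419, 0.3417, 0.1611]
orientation: [-1.571, 1.372, -0.336]
wrist_force: [0.1, 0.5, -1.9]
finger_gap: 0.0331
```

```bash
python3 - <<'E'
from h import *
from workcell import manip
X=np.load("X.npy");A=cur();print(A.round(4).tolist());print(rows(A,shine(.09,X),1))
w=snap("w5")["pixels"];t=manip.camera("top");s=manip.camera("scene");pickle.dump((t,s),open("ts5.pkl","wb"))
def crop(im,x,y,w,h,k): return cv2.resize(im[y:y+h,x:x+w],None,fx=k,fy=k,interpolation=cv2.INTER_CUBIC)
a=crop(t["pixels"],190,130,110,110,3.6)[:396,:396];b=crop(w,0,0,640,400,.62)
im=np.zeros((396,800,3),np.uint8);im[:,:396]=a;im[:248,400:797]=b
c=crop(s["pixels"],370,160,100,75,2);im[248:396,400:600]=c[:148]
cv2.imwrite("pics/sh.png",im)
E
```

```text
[[0.1866, -0.9254, 0.3298, 0.4419], [-0.0651, 0.3233, 0.9441, 0.3417], [-0.9803, -0.1976, 0.0, 0.1611], [0.0, 0.0, 0.0, 1.0]]
[[1.5, 0.8, -0.7, -0.0005, 0.0014, 0.0017]]
```

View pics/sh.png

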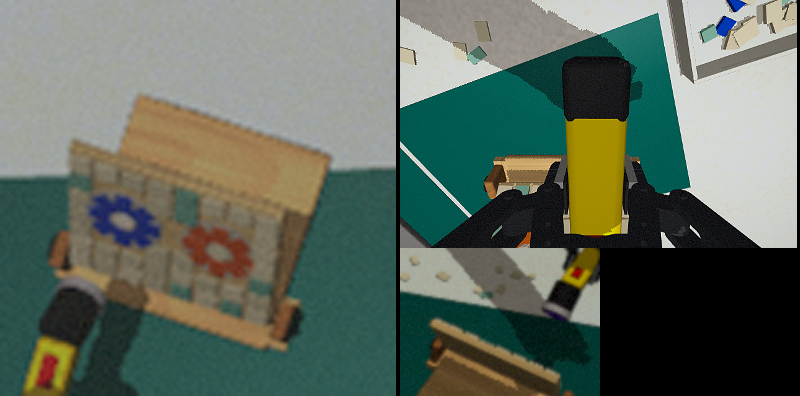

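Emit:
servo_tool --pt "1.5 0.8 -0.7 0 0.001 0.001" --pt "0 0 0 0 0 0" --pt "0 0 0 0 0 0" --pt "0 0 0 0 0 0"

```text
time_s: 12.08
position: [0.441, 0.3417, 0.1601]
orientation: [-1.571, 1.372, -0.336]
wrist_force: [-0.2, 0.1, -2.1]
finger_gap: 0.0331
```

```bash
python3 - <<'E'
from h import *
X=np.load("X.npy");A=cur();L=A@X;t,s=pickle.load(open("ts5.pkl","rb"))
lens=(L@[.115,0,-.027,1])[:3];b=L[:3,:3]@[2**-.5,0,-2**-.5]
n=R.from_euler("z",YAW).apply([-np.sin(TH),0,np.cos(TH)]);k=((MED-lens)@n)/(b@n)
print("dist",k,"miss mm",(lens+k*b-MED)*1e3,"ang deg",np.degrees(np.arccos(-b@n)))
y=L[:3,1];z=np.cross(b,y)
rim=np.array([lens+.021*(np.cos(a)*y+np.sin(a)*z) for a in np.arange(0,6.28,.785)])
print(((proj(t,rim)-[190,130]+.5)*3.6).round(0).tolist(),((proj(t,lens)-[190,130]+.5)*3.6).round(0))
h=np.array([(L@[x,yy,.015,1])[:3] for x in(.075,.03) for yy in(.017,-.017)])
print("handle front",((proj(t,h)-[190,130]+.5)*3.6).round(0).tolist())
print("scene lens",((proj(s,rim)-[370,160]+.5)*2+[400,248]).round(0).tolist())
im=t["pixels"][195:245,190:250].copy()
im=cv2.resize(im,None,fx=10,fy=10,interpolation=cv2.INTER_CUBIC)
for q in proj(t,rim): cv2.circle(im,tuple(int(v) for v in (q-[190,195]+.5)*10),3,(0,0,255),-1)
for q in proj(t,h): cv2.circle(im,tuple(int(v) for v in (q-[190,195]+.5)*10),3,(255,0,255),-1)
cv2.imwrite("pics/lens.png",im)
E
```

```text
dist 0.09078958196630132 miss mm [0.52915728 0.46544244 0.51694276] ang deg 0.11668999902795708
[[62.0, 285.0], [68.0, 277.0], [84.0, 278.0], [100.0, 287.0], [107.0, 300.0], [100.0, 307.0], [84.0, 307.0], [69.0, 297.0]] [[ 84. 292.]]
handle front [[39.0, 335.0], [76.0, 347.0], [25.0, 384.0], [62.0, 397.0]]
scene lens [[569.0, 321.0], [565.0, 318.0], [555.0, 313.0], [546.0, 310.0], [542.0, 310.0], [546.0, 314.0], [556.0, 319.0], [565.0, 322.0]]
```

View pics/lens.png

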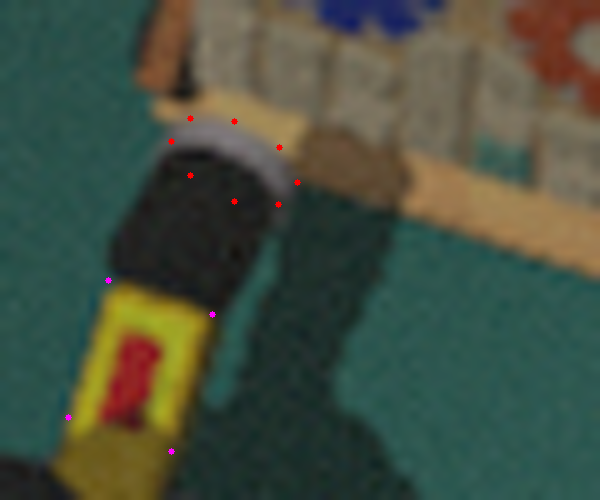

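The predicted lens rim (red dots) and handle edges lie on the lamp within about 1 px. The computed miss is under 1 mm, with the lens 90.8 mm away and 0.1° off square. I'll hold still now.

Emit:
servo_tool --pt "0 0 0 0 0 0" --pt "0 0 0 0 0 0" --pt "0 0 0 0 0 0" --pt "0 0 0 0 0 0" --pt "0 0 0 0 0 0" --pt "0 0 0 0 0 0" --pt "0 0 0 0 0 0" --pt "0 0 0 0 0 0" --pt "0 0 0 0 0 0" --pt "0 0 0 0 0 0" --pt "0 0 0 0 0 0" --pt "0 0 0 0 0 0"

```text
time_s: 13.08
position: [0.4412, 0.3416, 0.16]
orientation: [-1.572, 1.372, -0.337]
wrist_force: [-0.6, -1.5, -2.7]
finger_gap: 0.0333
```

Emit:
servo_tool --pt "0 0 0 0 0 0" --pt "0 0 0 0 0 0" --pt "0 0 0 0 0 0" --pt "0 0 0 0 0 0" --pt "0 0 0 0 0 0" --pt "0 0 0 0 0 0" --pt "0 0 0 0 0 0" --pt "0 0 0 0 0 0" --pt "0 0 0 0 0 0" --pt "0 0 0 0 0 0" --pt "0 0 0 0 0 0" --pt "0 0 0 0 0 0"

```text
time_s: 14.08
position: [0.4412, 0.3416, 0.16]
orientation: [-1.572, 1.372, -0.337]
wrist_force: [0.6, 1.1, -2.3]
finger_gap: 0.0332
```

Emit:
servo_tool --pt "0 0 0 0 0 0" --pt "0 0 0 0 0 0" --pt "0 0 0 0 0 0" --pt "0 0 0 0 0 0"

```text
time_s: 14.42
position: [0.4412, 0.3415, 0.16]
orientation: [-1.572, 1.372, -0.337]
wrist_force: [0.4, -0.5, -1.9]
finger_gap: 0.033
```

```bash
python3 - <<'E'
from h import *
X=np.load("X.npy");A=cur();B=A.copy()
B[:3,3]+=A[:3,:3]@[-.07,.07,0]
G=np.load("grasp.npy");print(A[:3,3].round(4))
W1=TM([.46,-.10,.27],tool(-.07,0))
for r in rows(B,W1,22):print(r)
a=rows(W1,TM([.612,-.173,.20],tool(-.07,0)),12);print(a[0])
E
```

```text
[0.4412 0.3415 0.16  ]
[-0.3, -11.4, -18.7, -0.012, -0.0012, 0.009]
[-0.4, -11.2, -18.8, -0.012, -0.0012, 0.009]
[-0.5, -11.0, -18.9, -0.012, -0.0012, 0.009]
[-0.6, -10.7, -19.1, -0.012, -0.0012, 0.009]
[-0.7, -10.5, -19.2, -0.012, -0.0012, 0.009]
[-0.9, -10.3, -19.3, -0.012, -0.0012, 0.009]
[-1.0, -10.0, -19.4, -0.012, -0.0012, 0.009]
[-1.1, -9.8, -19.6, -0.012, -0.0012, 0.009]
[-1.2, -9.5, -19.7, -0.012, -0.0012, 0.009]
[-1.3, -9.3, -19.8, -0.012, -0.0012, 0.009]
[-1.4, -9.0, -19.9, -0.012, -0.0012, 0.009]
[-1.5, -8.8, -20.0, -0.012, -0.0012, 0.009]
[-1.6, -8.5, -20.1, -0.012, -0.0012, 0.009]
[-1.7, -8.3, -20.2, -0.012, -0.0012, 0.009]
[-1.8, -8.0, -20.3, -0.012, -0.0012, 0.009]
[-1.9, -7.8, -20.4, -0.012, -0.0012, 0.009]
[-2.0, -7.5, -20.5, -0.012, -0.0012, 0.009]
[-2.1, -7.2, -20.6, -0.012, -0.0012, 0.009]
[-2.2, -7.0, -20.6, -0.012, -0.0012, 0.009]
[-2.3, -6.7, -20.7, -0.012, -0.0012, 0.009]
[-2.3, -6.4, -20.8, -0.012, -0.0012, 0.009]
[-2.4, -6.1, -20.9, -0.012, -0.0012, 0.009]
[5.8, -13.1, -5.2, 0.0, 0.0, 0.0]
```

Held still for over 2.3 s. Now I'll retreat along the beam and go back the same way.

Emit:
servo_tool --pt "-7 7 0 0 0 0" --pt "-7 7 0 0 0 0" --pt "-7 7 0 0 0 0" --pt "-7 7 0 0 0 0" --pt "-7 7 0 0 0 0" --pt "-7 7 0 0 0 0" --pt "-7 7 0 0 0 0" --pt "-7 7 0 0 0 0" --pt "-7 7 0 0 0 0" --pt "-7 7 0 0 0 0"

```text
time_s: 15.25
position: [0.3625, 0.369, 0.2154]
orientation: [-1.571, 1.372, -0.336]
wrist_force: [-0.5, 0.4, -2.6]
finger_gap: 0.0332
```

Emit:
servo_tool --pt "-0.3 -11.4 -18.7 -0.012 -0.001 0.009" --pt "-0.4 -11.2 -18.8 -0.012 -0.001 0.009" --pt "-0.5 -11 -19 -0.012 -0.001 0.009" --pt "-0.6 -10.7 -19 -0.012 -0.001 0.009" --pt "-0.7 -10.5 -19.2 -0.012 -0.001 0.009" --pt "-0.9 -10.3 -19.3 -0.012 -0.001 0.009" --pt "-1 -10 -19.4 -0.012 -0.001 0.009" --pt "-1.1 -9.8 -19.6 -0.012 -0.001 0.009" --pt "-1.2 -9.5 -19.7 -0.012 -0.001 0.009" --pt "-1.3 -9.3 -19.8 -0.012 -0.001 0.009" --pt "-1.4 -9 -20 -0.012 -0.001 0.009"

```text
time_s: 16.17
position: [0.4112, 0.1334, 0.2432]
orientation: [-1.662, 1.471, -0.294]
wrist_force: [0.6, 0.4, -1.8]
finger_gap: 0.0333
```

Emit:
servo_tool --pt "-1.5 -8.8 -20 -0.012 -0.001 0.009" --pt "-1.6 -8.5 -20 -0.012 -0.001 0.009" --pt "-1.7 -8.3 -20.2 -0.012 -0.001 0.009" --pt "-1.8 -8 -20.3 -0.012 -0.001 0.009" --pt "-1.9 -7.8 -20.4 -0.012 -0.001 0.009" --pt "-2 -7.5 -20.5 -0.012 -0.001 0.009" --pt "-2 -7.2 -20.6 -0.012 -0.001 0.009" --pt "-2.2 -7 -20.6 -0.012 -0.001 0.009" --pt "-2.3 -6.7 -20.7 -0.012 -0.001 0.009" --pt "-2.3 -6.4 -20.8 -0.012 -0.001 0.009" --pt "-2.4 -6 -21 -0.012 -0.001 0.009"

```text
time_s: 17.08
position: [0.4595, -0.1009, 0.2713]
orientation: [2.864, 1.566, -1.919]
wrist_force: [0.3, 0.2, -2.4]
finger_gap: 0.0333
```

Emit:
servo_tool --pt "5 -13 -5.2 0 0 0" --pt "5 -13 -5.2 0 0 0" --pt "5 -13 -5.2 0 0 0" --pt "5 -13 -5.2 0 0 0" --pt "5 -13 -5.2 0 0 0" --pt "5 -13 -5.2 0 0 0" --pt "5 -13 -5.2 0 0 0" --pt "5 -13 -5.2 0 0 0" --pt "5 -13 -5.2 0 0 0" --pt "5 -13 -5.2 0 0 0" --pt "5 -13 -5.2 0 0 0" --pt "5 -13 -5.2 0 0 0"

```text
time_s: 18.08
position: [0.6111, -0.1736, 0.2107]
orientation: [2.838, 1.566, -1.945]
wrist_force: [-0.1, 0.1, -3.4]
finger_gap: 0.0332
```

Emit:
servo_tool --pt "0 0 0 0 0 0" --pt "0 0 0 0 0 0" --pt "0 0 0 0 0 0"

```text
time_s: 18.33
position: [0.61, -0.1731, 0.2109]
orientation: [2.691, 1.566, -2.092]
wrist_force: [-1.0, 0.2, -2.4]
finger_gap: 0.0333
```

```bash
python3 - <<'E'
from h import *
A=cur();print(A.round(4).tolist());G=np.load("grasp.npy")
B=TM([.6118,-.1728,.067],tool(-.07,0))
a=rows(A,B,12);print(a[0],a[-1])
E
```

```text
[[-0.0024, -0.9975, 0.0709, 0.61], [-0.0041, 0.0709, 0.9975, -0.1731], [-1.0, 0.0021, -0.0043, 0.2109], [0.0, 0.0, 0.0, 1.0]]
[12.0, -0.2, 0.1, -0.0001, -0.0004, -0.0002] [12.0, -0.2, 0.0, -0.0001, -0.0004, -0.0002]
```

Emit:
servo_tool --pt "12 -0.2 0.1 0 -0.0005 0" --pt "12 -0.2 0.1 0 -0.0005 0" --pt "12 -0.2 0.1 0 -0.0005 0" --pt "12 -0.2 0.1 0 -0.0005 0" --pt "12 -0.2 0.1 0 -0.0005 0" --pt "12 -0.2 0.1 0 -0.0005 0" --pt "12 -0.2 0 0 -0.0005 0" --pt "12 -0.2 0 0 -0.0005 0" --pt "12 -0.2 0 0 0 0" --pt "12 -0.2 0 0 0 0" --pt "12 0 0 0 0 0" --pt "11 0 0 0 0 0"

```text
time_s: 19.33
position: [0.6122, -0.1734, 0.0666]
orientation: [1.779, 1.569, -3.005]
wrist_force: [-0.3, 0.2, -2.2]
finger_gap: 0.033
```

Emit:
servo_tool --pt "0 0 0 0 0 0" --pt "1.5 0 0 0 0 0" --pt "1.5 0 0 0 0 0" --pt "1.5 0 0 0 0 0" --pt "1.5 0 0 0 0 0" --pt "1 0 0 0 0 0" --pt "0 0 0 0 0 0" --pt "0 0 0 0 0 0"

```text
time_s: 20.0
position: [0.6125, -0.1734, 0.0611]
orientation: [2.093, 1.57, -2.69]
wrist_force: [-0.2, -0.1, -3.1]
finger_gap: 0.0334
```

```bash
python3 - <<'E'
from h import *
print(cur().round(4).tolist())
E
```

```text
[[-0.0009, -0.9975, 0.0711, 0.6125], [-0.0004, 0.0711, 0.9975, -0.1734], [-1.0, 0.0009, -0.0005, 0.0611], [0.0, 0.0, 0.0, 1.0]]
```

Emit:
servo_tool --pt "1 0 0 0 0 0" --pt "1 0 0 0 0 0" --pt "1 0 0 0 0 0" --pt "0 0 0 0 0 0" --pt "0 0 0 0 0 0"

```text
time_s: 20.42
position: [0.6123, -0.1734, 0.0578]
orientation: [1.843, 1.569, -2.94]
wrist_force: [0.2, 0.1, -3.0]
finger_gap: 0.0334
```

Emit:
servo_tool --pt "0.8 0 0 0 0 0" --pt "0.8 0 0 0 0 0" --pt "0 0 0 0 0 0" --pt "0 0 0 0 0 0"

```text
time_s: 20.75
position: [0.6125, -0.1735, 0.0567]
orientation: [2.258, 1.57, -2.525]
wrist_force: [-2.1, 0.4, 1.3]
finger_gap: 0.0331
```

Force went from −3 N to +1.3 N, so the lamp is seated at the original grasp height. Releasing.

Emit:
servo_tool --pt "0.5 0 0 0 0 0" --pt "0 0 0 0 0 0" --pt "0 0 0 0 0 0" --squeeze 20

```text
time_s: 21.0
position: [0.6125, -0.1735, 0.0567]
orientation: [2.49, 1.57, -2.293]
wrist_force: [-3.7, 0.7, 4.8]
finger_gap: 0.0334
```

Emit:
servo_tool --pt "0 0 0 0 0 0" --pt "0 0 0 0 0 0" --pt "0 0 0 0 0 0" --pt "0 0 0 0 0 0" --pt "0 0 0 0 0 0" --pt "0 0 0 0 0 0" --pt "0 0 0 0 0 0" --pt "0 0 0 0 0 0" --pt "0 0 0 0 0 0" --pt "0 0 0 0 0 0" --hand 85

```text
time_s: 21.83
position: [0.6124, -0.1735, 0.0558]
orientation: [1.942, 1.57, -2.841]
wrist_force: [-0.3, -1.5, 0.3]
finger_gap: 0.0848
```

Emit:
servo_tool --pt "-8 0 0 0 0 0" --pt "-14 0 0 0 0 0" --pt "-16 0 0 0 0 0" --pt "-16 0 0 0 0 0" --pt "-16 0 0 0 0 0" --pt "-16 0 0 0 0 0" --pt "-16 0 0 0 0 0" --pt "-16 0 0 0 0 0" --pt "-16 0 0 0 0 0" --pt "-16 0 0 0 0 0" --pt "-14 0 0 0 0 0" --pt "0 0 0 0 0 0"

```text
time_s: 22.83
position: [0.6142, -0.1741, 0.2238]
orientation: [-2.042, 1.566, -0.543]
wrist_force: [1.1, -0.2, 0.8]
finger_gap: 0.0848
```

Emit:
servo_tool --pt "0 20 0 0 0 0" --pt "0 25 0 0 0 0" --pt "0 25 0 0 0 0" --pt "0 25 0 0 0 0" --pt "0 25 0 0 0 0" --pt "0 25 0 0 0 0" --pt "0 25 0 0 0 0" --pt "0 20 0 0 0 0" --pt "0 0 0 0 0 0" --pt "0 0 0 0 0 0"

```text
time_s: 23.67
position: [0.4223, -0.1598, 0.22]
orientation: [2.076, 1.57, -2.709]
wrist_force: [0.7, 0.1, -0.3]
finger_gap: 0.0849
```

```bash
python3 - <<'E'
from h import *
from workcell import manip
d=pickle.load(open("c0.pkl","rb"));t=manip.camera("top");s=manip.camera("scene")
def bbox(im,f,roi):
    x,y,w,h=roi;hs=cv2.cvtColor(im[y:y+h,x:x+w],cv2.COLOR_BGR2HSV)
    m=cv2.inRange(hs,*f);n,l,st,ce=cv2.connectedComponentsWithStats(m);i=1+st[1:,4].argmax();
    r=cv2.minAreaRect(np.argwhere(l==i)[:,::-1].astype(np.float32));return st[i].tolist(),ce[i].round(1).tolist(),[np.round(v,1).tolist() for v in r]
Y=((22,150,60),(33,255,255));Bl=((112,100,30),(128,255,255))
for nm,a,b,roi in(("top",d["top"],t,(330,130,70,100)),("scene",d["scene"],s,(265,170,65,70))):
    print(nm,"lamp",bbox(a["pixels"],Y,roi),bbox(b["pixels"],Y,roi))
print("flower",bbox(d["top"]["pixels"],Bl,(200,150,100,80)),bbox(t["pixels"],Bl,(200,150,100,80)))
df=cv2.absdiff(cv2.blur(t["pixels"],(5,5)),cv2.blur(d["top"]["pixels"],(5,5))).max(2)
df2=cv2.absdiff(cv2.blur(s["pixels"],(5,5)),cv2.blur(d["scene"]["pixels"],(5,5))).max(2)
for q in(df,df2):
    n,l,st,ce=cv2.connectedComponentsWithStats((q>30).astype(np.uint8));print([x.tolist() for x in st[1:] if x[4]>20])
cv2.imwrite("pics/end.png",np.vstack([t["pixels"][130:280,100:520],s["pixels"][100:300,130:550]]))
E
```

```text
top lamp ([26, 40, 12, 35, 303], [31.2, 58.4], [[31.6, 57.0], [10.3, 34.4], 2.7]) ([26, 40, 11, 35, 302], [31.1, 58.3], [[31.2, 57.0], [9.7, 34.4], 2.9])
scene lamp ([14, 18, 22, 30, 308], [25.2, 32.3], [[25.1, 32.8], [11.6, 32.6], 26.6]) ([14, 18, 23, 31, 315], [25.4, 32.5], [[25.1, 32.8], [11.6, 32.6], 26.6])
flower ([15, 35, 19, 14, 132], [23.8, 41.1], [[23.9, 41.0], [19.7, 11.3], 31.0]) ([15, 34, 19, 14, 131], [23.7, 41.0], [[23.9, 41.0], [19.7, 11.3], 31.0])
[[196, 218, 204, 182, 11731], [348, 224, 51, 35, 987], [139, 303, 111, 51, 2826], [26, 343, 125, 57, 3702], [291, 356, 45, 44, 1134], [54, 373, 23, 27, 320], [337, 391, 12, 9, 80]]
[[307, 0, 21, 21, 342], [402, 0, 11, 28, 173], [396, 0, 47, 96, 1670], [508, 0, 81, 110, 1939], [288, 37, 17, 25, 283], [353, 36, 9, 18, 70], [387, 41, 24, 19, 262], [537, 54, 8, 4, 22], [355, 60, 9, 10, 66], [285, 72, 49, 62, 1732], [551, 84, 7, 9, 49], [390, 94, 128, 86, 2685], [349, 112, 5, 7, 22], [311, 122, 106, 55, 2334], [347, 124, 10, 8, 55]]
```

```bash
python3 -c "
from workcell import manip
print(manip.sign_off())"
```

```text
the job is handed in; nothing more can be done
None
```

The job is done and handed in at about 24 s of the 51 s allowed. I took the lamp from the grey rest, shone it on the blue flower, and laid it back in its two saddles.

- **Beam:** by calculation the lens was 90.8 mm from the flower. The beam was under 1 mm off centre and 0.1° off square, and I held it still for over 2.3 s. These figures rest on the measured medallion and panel tilt, which is sure to about 1.3°. An overlay on the top camera picture matched the lamp's lens rim and handle edges to about 1 px (roughly 3 mm).
- **Lamp back in place:** it seated at the original grasp height with only a light contact force. In the top and scene views it lies within 0.5 px of where it started.
- **Everything else:** the blue flower is unmoved. The before/after differences in the pictures looked like just the arm and its shadow; I judged this from the changed regions' positions, not by viewing the final picture. The highest wrist force reported was about 6 N, and nothing in the readings suggested contact with the panel or its stand.
- **What disagreed:** the lamp's top came out at 84 mm in the picture fit, against 90 mm in the text. I put that down to rounded edges and used the text's height, which the seating contact then bore out. My first lamp fit also failed, because the visible yellow part is shorter than the 150 mm handle, so I refitted it.

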